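# Check the door-lock battery with a tester pen

### The job

Check the spare door-lock battery that leans on the folding stand: pick up the tester pen and, pointing it straight down each collar, square to the battery face, press its tip gently onto the steel contact for about half a second so that the contact gives by a few millimetres, first in the round terminal, then in the square one. Leave the oblong terminal and the other things on the shelf alone, and finally lay the pen gently back down flat on the cork mat and let go.

Things in the scene. Friction and masses are not known exactly. Their poses are not given: they have to be found in the camera images.
- probe: Tester pen, about 60 g: stiff white square body 110 long (x -55 to +55), 20 wide, 20 high, then a black cone and a steel rod 5 across that ends 117 ahead of the origin on +x, 10 above the underside. Origin: centre of the body underside, near the centre of mass. x points to the tip, z up as it lies. It starts lying on the cork mat, tip roughly towards -y.
- probe_tip (a point): The tip of the tester pen, at (117, 0, 10) in the pen body frame; axes as the pen.
- mat: Cork mat, 220 (x) x 150 (y), 4 thick, fixed on the shelf top. Origin: centre of its underside, on the shelf top.
- stand: Folding aluminium stand, fixed, with a charcoal battery pack 200 wide (y), 110 along the slope, 24 thick, leaning so that its face normal is 35 degrees above level and, seen from above, along this body's +x: away from the robot and to its left (yaw 0.7 to 1.2). Top edge about 125 above the shelf top. Three terminals, 64 apart, stand in a row across the upper half of the face, in any order. Origin: centre of the underside, z up.
- term_round: The round terminal on the pack face: a white plastic collar (round, 36 outside, 30 inside), 22 tall, square to the face, with a round spring-loaded steel contact 16 across in its middle. Fixed to the pack. Origin: centre of the collar foot, on the face; z is world up, yaw as the stand's (the collar itself points along the face normal).
- round_contact (a point): Centre of the steel contact face in the round terminal, 14 below the collar rim and 8 above the pack face when not pressed. z points out along the face normal (35 degrees above level), x down the slope; it moves with the contact.
- pin_round (a joint): How far the round terminal's contact is pushed in, m: 0 free, 0.006 at its stop; about 0.5 N to start and 0.6 N per mm more, springs back when let go.
- term_square: The square terminal on the pack face: a white plastic collar (square, 34 outside, 28 inside), 22 tall, square to the face, with a round spring-loaded steel contact 16 across in its middle. Fixed to the pack. Origin: centre of the collar foot, on the face; z is world up, yaw as the stand's (the collar itself points along the face normal).
- square_contact (a point): Centre of the steel contact face in the square terminal, 14 below the collar rim and 8 above the pack face when not pressed. z points out along the face normal (35 degrees above level), x down the slope; it moves with the contact.
- pin_square (a joint): How far the square terminal's contact is pushed in, m: 0 free, 0.006 at its stop; about 0.5 N to start and 0.6 N per mm more, springs back when let go.
- term_oblong: The oblong terminal on the pack face: a white plastic collar (oblong, 52 wide by 22 outside, 46 by 16 inside), 22 tall, square to the face, with a round spring-loaded steel contact 16 across in its middle. Fixed to the pack. Origin: centre of the collar foot, on the face; z is world up, yaw as the stand's (the collar itself points along the face normal).
- oblong_contact (a point): Centre of the steel contact face in the oblong terminal, 14 below the collar rim and 8 above the pack face when not pressed. z points out along the face normal (35 degrees above level), x down the slope; it moves with the contact.
- pin_oblong (a joint): How far the oblong terminal's contact is pushed in, m: 0 free, 0.006 at its stop; about 0.5 N to start and 0.6 N per mm more, springs back when let go.
- power_bank: Bystander: charcoal plastic power bank, 75 x 145 x 18, lying flat; loose. Origin: centre of the underside.
- key_dish: Bystander: clear glass dish with spare keys, 112 across, 30 high; loose. Origin: centre of the underside.
- lip_balm: Bystander: standing lip balm tube, 18 across, 67 high; loose. Origin: centre of the underside.
- glasses_case: Bystander: grey spectacle case, 160 x 62 x 45; loose. Origin: centre of the underside.
- tape_measure: Bystander: tape measure, 62 x 34 x 58, standing; loose. Origin: centre of the underside.
- card_case: Bystander: flat aluminium card case, 100 x 68 x 10; loose. Origin: centre of the underside.
Not all that is in view belongs to the job. Of the things that look like the probe, the smaller one is meant.

How it is judged:
On the way, in this order (a step that is already met when the one before it is completed fails the run):
1. the pen tip presses the contact of the round terminal in by more than 1.5 mm, within 10 mm of its centre, the pen within 16 degrees of square to the face (value of joint pin_round above 0.0015 m and contact force between probe and term_round above 0.4 N and distance between probe_tip and round_contact below 0.01 m and angle between the x axis of probe and the z axis of round_contact, either way round below 0.28 rad), for 0.2 s.
2. the pen tip presses the contact of the square terminal in by more than 1.5 mm, within 10 mm of its centre, the pen within 16 degrees of square to the face (value of joint pin_square above 0.0015 m and contact force between probe and term_square above 0.4 N and distance between probe_tip and square_contact below 0.01 m and angle between the x axis of probe and the z axis of square_contact, either way round below 0.28 rad), for 0.2 s.
At the end, for the whole second after the job is handed in: The tester pen lies at rest, level within 8 degrees, with the middle of its body inside the outline of the cork mat and its underside less than 28 mm above the shelf top; all three contacts have sprung back out (less than 1 mm in) (x of probe in the frame of mat between -0.11 and 0.11 m and y of probe in the frame of mat between -0.075 and 0.075 m and height (world z) of probe below 0.028 m and angle between probe's own x axis and vertical between 1.42 and 1.72 rad and linear speed of probe below 0.02 m/s and angular speed of probe below 0.2 rad/s and value of joint each of pin_round, pin_square, pin_oblong below 0.001 m); the robot touches nothing.
It fails at once if one of the bystanders is moved by more than 20 mm (distance of any of power_bank, key_dish, lip_balm, glasses_case, tape_measure, card_case from where it was at the start of the episode above 0.02 m).
It fails at once if the oblong terminal is touched by anything (more than 1 N) (contact force between anything else and term_oblong above 1 N).
It fails at once if the round or the square terminal is hit or pressed with more than 25 N (contact force between anything else and term_round above 25 N or contact force between anything else and term_square above 25 N).
It fails at once if the tester pen is dropped or thrown (faster than 0.6 m/s while the fingers do not hold it) (contact force between the fingers and probe below 0.05 N and linear speed of probe above 0.6 m/s).
It also fails if it takes over 59 s, if anything falls off the work surface, if the arm or the gripper's body presses on something with over 40 N, if the wrist force passes 120 N, or if a joint passes its speed limit or range.

### The arm

A 6-joint arm with a two-finger parallel gripper is mounted at the origin on the work surface. World frame = base frame: x ahead of the robot, y to its left, z up, the work surface at z = 0. Lengths are in m, angles in rad, forces in N, time in s.
With the tool pointing down it reaches from about 0.35 to 1 m from the base axis. Payload 7.1 kg.
Tool frame: the origin (TCP) lies midway between the tips of the shut fingers; the grasp point (between the pads) lies 19 mm behind it; z points along the fingers, y is the line along which they close (so a half turn about z gives the same grasp; the last joint's range is limited). The gripper opens to 85 mm and grips with 20 to 120 N. Pads are 22 mm wide; open, the fingers measure 114 mm over their backs; the gripper's body (76 mm by 85 mm) begins 54 mm behind the grasp point. The pads swing forward as they close: fully open they stand 13 mm farther back than shut.
Start: joints at [-0.019, 0.423, 1.63, -0, 1.089, -0.019], TCP at [0.625, 0, 0.231] pointing down, gripper open.
Joint ranges: [-3, 3], [-0.9, 2.11], [0.09, 2.58], [-1.31, 4.45], [0.11, 2.69], [-2.54, 2.54]. Speed limits (rad/s): [2.39, 2.39, 3.01, 3.14, 3.14, 3.14].

### API

Orientations are given as [roll, pitch, yaw] about the fixed x, y, z axes, in that order (R = Rz(yaw) Ry(pitch) Rx(roll)).
In Python, from rig import * gives the robot as it stands.
- The arm moves only by the tool drive_tool, never from a script. Its argument "moves" is a list of rows, each a list of 3 entries, a list of its own where there are three numbers: the shift along the world's x, y, z in cm, then the turn, a rotation vector about the world's x, y, z in degrees, then the opening, from 0 (shut) to 1 (fully open). A call has 1 to 12 rows; each row shifts and turns the commanded pose from where the row before left it; what a row does not reach is not made up. A row lasts 1/10 s, in which the tool goes at most 50 mm and 8.59 degrees, less where a joint would pass 70% of its speed; a pose out of reach is approached as far as the arm can. A call is refused whole if a number of a shift passes 5 or a number of a turn 8.59, either way. A call with a gripper value outside its range is refused whole. The fingers move at their own pace and stop on an object; "newtons" is the grip in N (left out, the last holds). Time passes only in rows, so rows that do not move let the fingers close. It gives the time, the measured TCP pose, the force, the opening and the grip force at its end, in the units of the state.
- get_obs(): the state, without advancing time (a new reading comes with each control period).
- capture(name): name is "scene" or "side" or "wrist"; returns a dict with "image" (400x640x3 uint8, blue, green, red), "fx", "fy", "cx", "cy" (pixels), "R" (3x3) and "t" (3): a world point X has camera coordinates R X + t. Camera axes: x right, y down, z forward; pixel columns grow to the right and rows downward; lengths in m; the calibration is good to about 2 mm. A picture is of the moment at which its call begins. There is no depth.
- job_done(): hands the job in; it is judged then, once.
Trained networks look in the newest picture that a camera, given by its name, has taken for a name from the list of things; names that differ only in an ending like _2 or _b are one class to them, and where a whole thing is asked for, a point or a joint stands for the part that bears it (a point fixed in the world has none). Each returns a list of dicts, best first, with "score" (0 to 1); they miss things now and then, are a little off and sometimes report something else, mostly with a low value. They report only what shows in the picture. A call takes as long as a camera call. They do not tell look-alikes from the thing itself.
- look_for(camera, name): "position" ([x, y, z] in m, in world coordinates, good to about 4 mm: the middle of the surface that is visible of it).
- masks_of(camera, name): "pixels" (400x640 bool, what is visible of it).
- spot_point(camera, name): "position" ([x, y, z] in m, in world coordinates, good to about 4 mm: a listed point, or the origin of a listed thing).
The state is a dict: "time_s": time; "joint_pos": joint angles; "joint_velocities": joint speeds; "joint_torque": joint torques, N m; "eef_pos": TCP position; "ee_rot": TCP orientation; "contact_force": force on the tool from outside, world axes, zero at the start; "ft_torque": the same for the moment, N m; "gripper_width": finger opening in m; "grasp_force": force on a finger pad.
Only numpy, scipy, OpenCV 4.12 (cv2) and the standard library are available. Lean on these libraries where they do the work, as an engineer would, in place of code of your own. Each camera call takes 0.05 s, during which the arm holds its last target. There are 200 camera calls.

## Working session

There is one attempt and no reset: what is moved stays moved. The work goes in short steps, Python scripts to look and compute and a tool call to move; the robot and the scene stay as the last step left them, time stands still between calls to the robot, and variables do not carry over. Pictures are saved under pics/ and viewed, at most 10 in all, crops included, and the job is handed in when it is done.

Besides the shell and the picture viewer there is one more tool, called after "Call:" by a JSON object that holds its "api" and its "payload", one argument or row to a line. drive_tool: Moves the arm, as the interface text tells. Its arguments: {"type":"object","properties":{"moves":{"type":"array"},"newtons":{"type":"number"}},"required":["moves"]}

```bash
mkdir -p pics; ls; cat > h.py <<'E'
from rig import *
import numpy as np, cv2
from scipy.spatial.transform import Rotation as Ro
np.set_printoptions(precision=4,suppress=True)
def ray(c,u,v,z):
    d=c['R'].T@np.array([(u-c['cx'])/c['fx'],(v-c['cy'])/c['fy'],1]); o=-c['R'].T@c['t']
    return o+d*(z-o[2])/d[2]
def proj(c,X):
    p=c['R']@np.array(X)+c['t']; return np.array([c['fx']*p[0]/p[2]+c['cx'],c['fy']*p[1]/p[2]+c['cy']])
E
python3 - <<'E'
from h import *
for n in ['scene','side']:
    c=capture(n); cv2.imwrite(f'pics/{n}0.png',c['image'])
    print(n,-c['R'].T@c['t'])
    for k in ['probe','probe_tip','mat','stand','term_round','term_square','term_oblong','round_contact','square_contact','oblong_contact','power_bank','key_dish','lip_balm','glasses_case','tape_measure','card_case']:
        r=spot_point(n,k)
        print(k,[(np.round(q['position'],3).tolist(),proj(c,q['position']).round().tolist(),round(q['score'],2)) for q in r[:3]])
E
```

```text
pics
scene [ 1.2158 -0.5622  0.9959]
probe [([0.348, 0.216, -0.0], [338.0, 149.0], 0.64), ([0.574, 0.282, 0.006], [397.0, 173.0], 0.54)]
probe_tip [([0.544, 0.165, 0.013], [366.0, 183.0], 0.79)]
mat [([0.548, 0.266, 0.0], [388.0, 173.0], 0.91)]
stand [([0.492, -0.214, -0.002], [260.0, 236.0], 0.75), ([0.549, 0.265, -0.003], [388.0, 174.0], 0.29)]
term_round [([0.457, -0.157, 0.097], [266.0, 197.0], 0.56)]
term_square [([0.557, -0.24, 0.097], [261.0, 233.0], 0.77)]
term_oblong [([0.507, -0.197, 0.093], [264.0, 215.0], 0.62), ([0.798, -0.052, 0.003], [372.0, 272.0], 0.42)]
round_contact []
square_contact [([0.495, -0.213, -0.004], [261.0, 237.0], 0.58)]
oblong_contact []
power_bank [([0.796, -0.052, 0.001], [372.0, 272.0], 0.94), ([0.576, 0.282, 0.003], [398.0, 174.0], 0.36)]
key_dish [([0.716, -0.34, -0.001], [268.0, 314.0], 0.7)]
lip_balm [([0.772, 0.111, 0.002], [406.0, 236.0], 0.39)]
glasses_case [([0.466, -0.472, -0.001], [175.0, 278.0], 0.97), ([0.776, 0.11, 0.002], [407.0, 237.0], 0.27)]
tape_measure [([0.325, 0.415, -0.0], [373.0, 124.0], 0.48)]
card_case [([0.663, -0.002, 0.00
[... 398 characters left out ...]
0.559, -0.243, 0.095], [344.0, 260.0], 0.46)]
term_oblong [([0.506, -0.199, 0.095], [323.0, 253.0], 0.65)]
round_contact []
square_contact []
oblong_contact []
power_bank [([0.797, -0.055, 0.005], [387.0, 219.0], 0.77), ([0.496, -0.21, 0.002], [321.0, 274.0], 0.75), ([0.773, 0.108, 0.002], [365.0, 192.0], 0.72)]
key_dish [([0.707, -0.343, 0.002], [398.0, 291.0], 0.58)]
lip_balm [([0.775, 0.114, 0.003], [365.0, 191.0], 0.61)]
glasses_case [([0.543, 0.17, 0.017], [305.0, 191.0], 0.46), ([0.324, 0.417, 0.001], [242.0, 166.0], 0.31)]
tape_measure [([0.325, 0.416, 0.003], [242.0, 166.0], 0.57)]
card_case [([0.664, -0.003, 0.0], [348.0, 218.0], 0.84), ([0.56, -0.246, 0.095], [344.0, 261.0], 0.56)]
```

View pics/scene0.png

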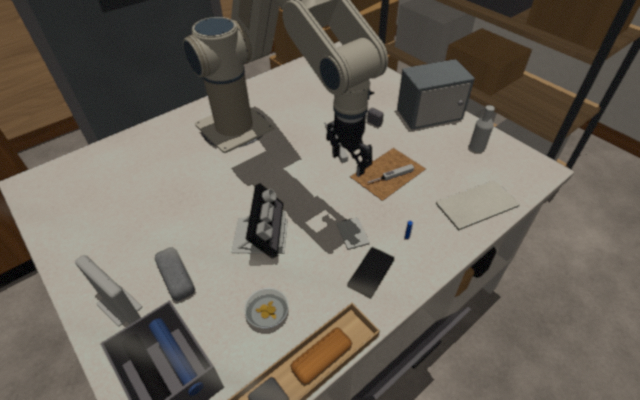

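```bash
python3 - <<'E'
import cv2,numpy as np
a=cv2.imread('pics/scene0.png')[110:290,225:425]; 
a=cv2.resize(a,None,fx=3,fy=3,interpolation=cv2.INTER_CUBIC); cv2.imwrite('pics/crop0.png',a)
E
```

```text
(no output)
```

View pics/crop0.png

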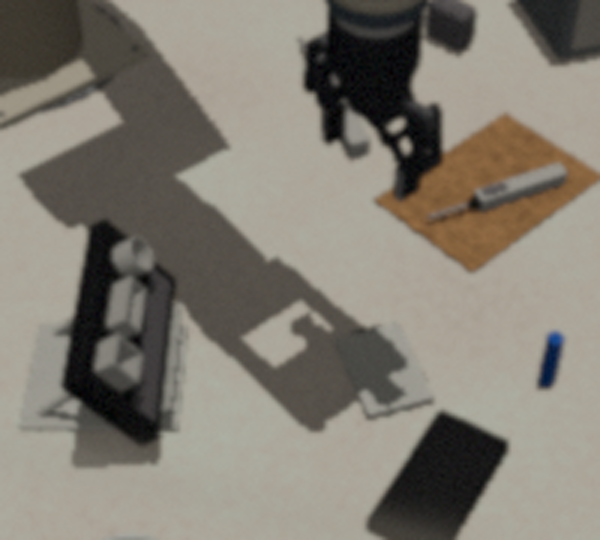

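The pen lies on the mat at (398,173) with its tip at (368,183). The other probe hit, at (338,149), is next to the gripper. The tip–origin distance of about 117 mm fits the pen on the mat. I'm checking its axis and the look-alike's size.

```bash
python3 - <<'E'
from h import *
o=get_obs(); print(o['time_s'],o['eef_pos'],o['ee_rot'],o['gripper_width'],Ro.from_euler('xyz',o['ee_rot']).as_matrix() if np.size(o['ee_rot'])==3 else '')
for n in ['scene','side','wrist']:
    c=capture(n)
    if n=='wrist': cv2.imwrite('pics/wrist0.png',c['image']); print(-c['R'].T@c['t'],c['R'])
    for m in masks_of(n,'probe')[:3]:
        v,u=np.nonzero(m['pixels'])
        P=np.array([ray(c,a,b,.016)[:2] for a,b in zip(u,v)])
        mu=P.mean(0); w,V=np.linalg.eigh(np.cov(P.T)); t=(P-mu)@V[:,1]
        print(n,round(m['score'],2),len(u),u.mean(),v.mean(),mu,V[:,1],np.ptp(t),(mu+V[:,1]*t.min()),mu+V[:,1]*t.max())
E
```

```text
1.7 [0.625  0.     0.2313] [ 3.1416 -0.      1.5707] 0.0854024080460121 [[ 0.0001  1.      0.    ]
 [ 1.     -0.0001  0.    ]
 [ 0.      0.     -1.    ]]
scene 0.62 79 343.6455696202532 156.21518987341773 [0.4025 0.1941] [-0.7934  0.6086] 0.0629047150137102 [0.4222 0.1789] [0.3723 0.2172]
scene 0.52 248 397.36290322580646 172.03225806451613 [0.5764 0.2782] [0.2403 0.9707] 0.1294167567686899 [0.5605 0.2136] [0.5915 0.3392]
side 0.92 262 255.29007633587787 194.4083969465649 [0.3511 0.2078] [-0.9176  0.3976] 0.14987414665162163 [0.4139 0.1806] [0.2764 0.2402]
side 0.26 912 400.1326754385965 286.78837719298247 [ 0.7152 -0.3365] [-0.719 -0.695] 0.11692001315153794 [ 0.758  -0.2951] [ 0.6739 -0.3764]
[0.6261 0.0828 0.3735] [[ 1.      0.0002  0.0002]
 [ 0.0001 -0.9464  0.3231]
 [ 0.0002 -0.3231 -0.9464]]
wrist 0.21 144 251.66666666666666 389.7916666666667 [ 0.5339 -0.3038] [0.663  0.7486] 0.030715632542048687 [ 0.5226 -0.3166] [ 0.5429 -0.2936]
```

The wrong pen is at (0.35, 0.21). It is off the mat, about 150 mm long, at side pixel (255,194), so it is larger. The pen on the mat at scene (398,173) fits: tip–origin 117 mm and direction about -104.5°. I'll go above it and look again.

Call:
{"api": "drive_tool", "payload": {
  "moves": [
    [[-0.9, 4.5, -1.3], [0, 0, -2.4], 1],
    [[-0.9, 4.5, -1.3], [0, 0, -2.4], 1],
    [[-0.9, 4.5, -1.3], [0, 0, -2.4], 1],
    [[-0.9, 4.5, -1.3], [0, 0, -2.4], 1],
    [[-0.9, 4.5, -1.3], [0, 0, -2.4], 1],
    [[-0.9, 4.5, -1.3], [0, 0, -2.4], 1],
    [[0, 0, 0], [0, 0, 0], 1],
    [[0, 0, 0], [0, 0, 0], 1]
  ],
  "newtons": 60
}}

```text
time_s: 2.8
eef_pos: [0.5704, 0.271, 0.1528]
ee_rot: [-3.141, 0.001, 1.322]
contact_force: [0.3, 0.0, 0.4]
gripper_width: 0.0855
grasp_force: 0.0
```

```bash
python3 - <<'E'
from h import *
c=capture('wrist'); cv2.imwrite('pics/wrist1.png',c['image'])
for k in ['probe','probe_tip','mat']: print(k,[(np.round(q['position'],3).tolist(),round(q['score'],2)) for q in spot_point('wrist',k)])
for m in masks_of('wrist','probe')[:3]:
        v,u=np.nonzero(m['pixels'])
        P=np.array([ray(c,a,b,.02)[:2] for a,b in zip(u,v)])
        mu=P.mean(0); w,V=np.linalg.eigh(np.cov(P.T)); t=(P-mu)@V[:,1]
        print(round(m['score'],2),len(u),u.mean(),v.mean(),mu,V[:,1],np.ptp(t),(mu+V[:,1]*t.min()),mu+V[:,1]*t.max())
E
```

```text
probe [([0.576, 0.281, 0.006], 0.91), ([0.349, 0.212, 0.002], 0.69)]
probe_tip [([0.55, 0.165, 0.011], 0.86)]
mat []
0.73 3466 324.3387189844201 186.22533179457588 [0.5762 0.2738] [0.2707 0.9627] 0.1680707166609362 [0.5472 0.1707] [0.5927 0.3325]
0.73 5088 95.15113993710692 300.19654088050316 [0.341  0.2204] [-0.9457  0.325 ] 0.16392698060599964 [0.4129 0.1956] [0.2579 0.2489]
```

View pics/wrist1.png

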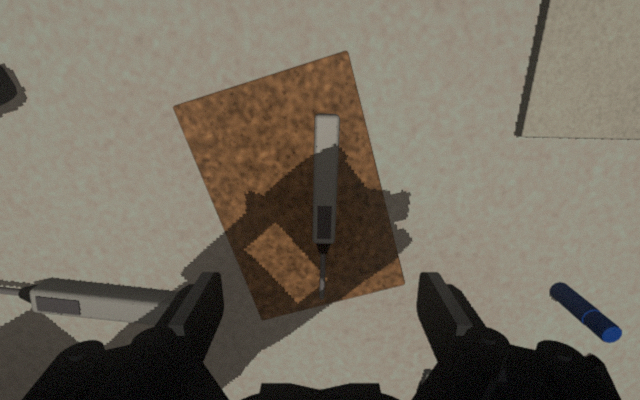

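The wrist view shows the small pen at (325,185), tail (327,115) and tip (322,285), centred between the fingers. The larger look-alike is at the left (95,300). I'll go down and grip the small one.

Call:
{"api": "drive_tool", "payload": {
  "moves": [
    [[0.3, 0.4, -3], [0, 0, -1], 1],
    [[0.3, 0.4, -3], [0, 0, 0], 1],
    [[0, 0, -3], [0, 0, 0], 1],
    [[0, 0, -2], [0, 0, 0], 1],
    [[0, 0, -2], [0, 0, 0], 1],
    [[0, 0, -1.5], [0, 0, 0], 1],
    [[0, 0, 0], [0, 0, 0], 1],
    [[0, 0, 0], [0, 0, 0], 0.6],
    [[0, 0, 0], [0, 0, 0], 0.4],
    [[0, 0, 0], [0, 0, 0], 0.2],
    [[0, 0, 0], [0, 0, 0], 0],
    [[0, 0, 0], [0, 0, 0], 0]
  ],
  "newtons": 60
}}

```text
time_s: 4.25
eef_pos: [0.5776, 0.2784, 0.0094]
ee_rot: [3.14, -0.001, 1.302]
contact_force: [-1.0, 0.9, -0.5]
gripper_width: 0.0182
grasp_force: 58.6
```

Call:
{"api": "drive_tool", "payload": {
  "moves": [
    [[0, 0, 0], [0, 0, 0], 0],
    [[0, 0, 0], [0, 0, 0], 0],
    [[0, 0, 0], [0, 0, 0], 0]
  ]
}}

```text
time_s: 4.55
eef_pos: [0.5776, 0.2784, 0.0093]
ee_rot: [3.14, -0.001, 1.302]
contact_force: [-0.4, 0.1, 6.5]
gripper_width: 0.0186
grasp_force: 59.4
```

Call:
{"api": "drive_tool", "payload": {
  "moves": [
    [[0, 0, 1], [0, 0, 0], 0],
    [[0, 0, 3], [0, 0, 0], 0],
    [[0, 0, 4], [0, 0, 0], 0],
    [[0, 0, 4], [0, 0, -6.1], 0],
    [[0, -2, 4], [0, 0, -6.1], 0],
    [[0, -3, 3], [0, 0, -6.1], 0],
    [[0, -3, 3], [0, 0, -6.2], 0],
    [[0, -3, 2], [5.4, -4.5, 0], 0],
    [[0, -3, 0], [5.4, -4.5, 0], 0],
    [[0, -3, 0], [5.4, -4.5, 0], 0],
    [[0, -2, 0], [5.4, -4.5, 0], 0],
    [[0, 0, 0], [5.3, -4.4, 0], 0]
  ]
}}

```text
time_s: 5.75
eef_pos: [0.5768, 0.09, 0.2494]
ee_rot: [-3.14, -0.591, 0.874]
contact_force: [0.9, 1.5, -0.4]
gripper_width: 0.0187
grasp_force: 58.7
```

Call:
{"api": "drive_tool", "payload": {
  "moves": [
    [[0, 0, 0], [0, 0, 0], 0],
    [[0, 0, 0], [0, 0, 0], 0]
  ]
}}

```text
time_s: 5.95
eef_pos: [0.5763, 0.0916, 0.248]
ee_rot: [-3.135, -0.583, 0.873]
contact_force: [-0.3, 0.9, -0.6]
gripper_width: 0.0184
grasp_force: 58.7
```

```bash
cat > m.py <<'E'
from h import *
def tri(name,cams=('scene','side','wrist'),caps=None):
    L=[]
    for n in cams:
        for q in spot_point(n,name)[:2]: L.append((n,q['position'],q['score']))
    return L
if __name__=='__main__':
    caps={n:capture(n) for n in ['scene','side','wrist']}
    import sys
    for n,c in caps.items(): cv2.imwrite(f'pics/{n}{sys.argv[1]}.png',c['image'])
    o=get_obs(); R=Ro.from_euler('xyz',o['ee_rot']).as_matrix(); print(o['time_s'],o['eef_pos'],R,o['joint_pos'])
    # assumed pen dir in tool: x axis sign
    for k in ['probe','probe_tip','term_round','term_square','term_oblong','round_contact','square_contact']:
        for n,p,s in tri(k): print(k,n,np.round(p,4),round(s,2),'tool:' ,np.round(R.T@(np.array(p)-o['eef_pos']),4) if 'probe' in k else '')
E
python3 m.py 2
```

```text
6.1 [0.5773 0.093  0.2486] [[ 0.5332  0.7704  0.3496]
 [ 0.6411 -0.6376  0.4272]
 [ 0.552  -0.0036 -0.8339]] [-0.1003  0.2474  1.9841  0.7734  0.7188  0.0448]
probe scene [0.3489 0.214  0.0027] 0.76 tool: [-0.18   -0.2521  0.1769]
probe scene [0.5796 0.0937 0.2439] 0.68 tool: [-0.0009  0.0014  0.005 ]
probe side [0.3497 0.214  0.0013] 0.63 tool: [-0.1803 -0.2515  0.1784]
probe side [0.5787 0.0964 0.2491] 0.57 tool: [ 0.0032 -0.001   0.0015]
probe wrist [0.5808 0.0994 0.2443] 0.91 tool: [ 0.0036 -0.0013  0.0076]
probe wrist [0.3489 0.214  0.0021] 0.78 tool: [-0.1803 -0.2521  0.1774]
probe_tip scene [0.5111 0.0142 0.1878] 0.7 tool: [-0.1194 -0.0005 -0.0061]
probe_tip scene [0.2096 0.2641 0.0099] 0.57 tool: [-0.2181 -0.3914  0.1436]
probe_tip side [0.5139 0.0171 0.1894] 0.7 tool: [-0.1152 -0.0002 -0.0052]
probe_tip side [0.2096 0.2619 0.0128] 0.67 tool: [-0.2179 -0.39    0.1402]
term_round scene [ 0.4568 -0.1549  0.0965] 0.69 tool: 
term_round side [ 0.4536 -0.1588  0.0946] 0.57 tool: 
term_square scene [ 0.554  -0.2387  0.0988] 0.78 tool: 
term_square side [ 0.559  -0.2455  0.0947] 0.59 tool: 
term_oblong scene [ 0.5087 -0.1965  0.0951] 0.68 tool: 
term_oblong side [ 0.5074 -0.2017  0.0972] 0.51 tool: 
round_contact scene [ 0.7144 -0.3384 -0.0005] 0.26 tool: 
square_contact side [ 0.4648 -0.4706  0.001 ] 0.74 tool: 
square_contact wrist [ 0.7984 -0.0602 -0.0037] 0.64 tool:
```

The pen sits in the hand as expected, with its tip at tool (-0.116, 0, -0.005). Next I move to the stand-off in front of the round collar.

Call:
{"api": "drive_tool", "payload": {
  "moves": [
    [[-0.6, -2.5, -1], [1.2, -1, 0], 0],
    [[-0.6, -2.5, -1], [0, 0, 0], 0],
    [[-0.6, -2.5, -1], [0, 0, 0], 0],
    [[-0.5, -2.5, -1], [0, 0, 0], 0],
    [[-0.3, -2.2, -1], [0, 0, 0], 0],
    [[-0.3, -2, -1.5], [0, 0, 0], 0],
    [[0, 0, 0], [0, 0, 0], 0],
    [[0, 0, 0], [0, 0, 0], 0],
    [[0, 0, 0], [0, 0, 0], 0]
  ]
}}

```text
time_s: 8.05
eef_pos: [0.5478, -0.0492, 0.1835]
ee_rot: [-3.136, -0.613, 0.875]
contact_force: [0.9, -0.2, -0.3]
gripper_width: 0.0188
grasp_force: 58.8
```

```bash
python3 m.py 3; python3 - <<'E'
import cv2
a=cv2.imread('pics/scene3.png')[150:270,220:360];b=cv2.imread('pics/side3.png')[180:300,260:400];
f=lambda x:cv2.resize(x,(400,343),interpolation=cv2.INTER_CUBIC)
w=cv2.imread('pics/wrist3.png'); 
cv2.imwrite('pics/c3.png',cv2.vconcat([cv2.hconcat([f(a),f(b)]),cv2.copyMakeBorder(cv2.resize(w,(400,250)),0,0,0,400,0)]))
E
```

```text
8.2 [ 0.5478 -0.049   0.1835] [[ 0.5233  0.7701  0.3648]
 [ 0.6284 -0.6379  0.4452]
 [ 0.5756 -0.0037 -0.8177]] [-0.4209  0.3667  2.0277  0.8954  0.7919 -0.3924]
probe scene [0.3494 0.2135 0.0009] 0.63 tool: [-0.044  -0.3196  0.1939]
probe scene [ 0.5503 -0.0447  0.178 ] 0.51 tool: [ 0.0008 -0.0008  0.0074]
probe side [ 0.3483  0.2141 -0.0001] 0.62 tool: [-0.0447 -0.3208  0.1945]
probe side [ 0.5492 -0.0459  0.1815] 0.61 tool: [ 0.0015 -0.0009  0.0036]
probe wrist [ 0.5517 -0.0454  0.1798] 0.88 tool: [0.0022 0.0007 0.0061]
probe wrist [ 0.3474  0.2093 -0.0007] 0.88 tool: [-0.0486 -0.3184  0.1926]
probe_tip scene [0.2073 0.2627 0.0105] 0.82 tool: [-0.0819 -0.4604  0.1561]
probe_tip scene [ 0.4864 -0.1233  0.1234] 0.72 tool: [-0.1134  0.0003 -0.0063]
probe_tip side [0.2101 0.2651 0.0133] 0.59 tool: [-0.0773 -0.4598  0.1559]
probe_tip side [ 0.4842 -0.1204  0.1254] 0.53 tool: [-0.1116 -0.0032 -0.0074]
term_round scene [ 0.4555 -0.1581  0.0943] 0.68 tool: 
term_round scene [ 0.7134 -0.3383  0.0009] 0.59 tool: 
term_round side [ 0.4561 -0.1601  0.096 ] 0.49 tool: 
term_square scene [ 0.5572 -0.2387  0.0974] 0.66 tool: 
term_square side [ 0.5598 -0.2452  0.0962] 0.66 tool: 
term_square wrist [ 0.5493 -0.0445  0.1798] 0.44 tool: 
term_oblong scene [ 0.5066 -0.1943  0.0951] 0.69 tool: 
term_oblong side [ 0.5071 -0.1991  0.0949] 0.67 tool: 
round_contact scene [ 0.4858 -0.1217  0.1209] 0.25 tool:
```

View pics/c3.png

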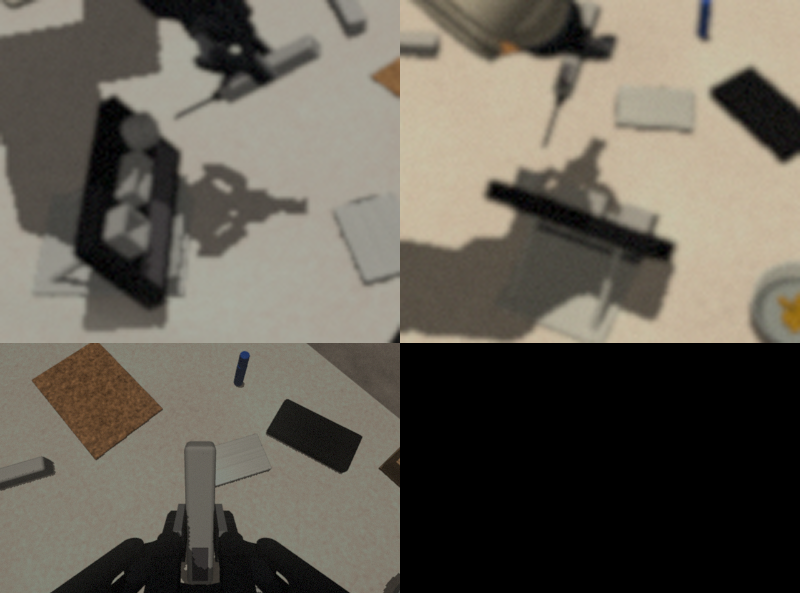

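Call:
{"api": "drive_tool", "payload": {
  "moves": [
    [[0, -0.2, 0.3], [0, 0, 0], 0],
    [[-0.42, -0.5, -0.46], [0, 0, 0], 0],
    [[-0.42, -0.5, -0.46], [0, 0, 0], 0],
    [[-0.42, -0.5, -0.46], [0, 0, 0], 0],
    [[0, 0, 0], [0, 0, 0], 0],
    [[0, 0, 0], [0, 0, 0], 0]
  ]
}}

```text
time_s: 9.85
eef_pos: [0.5347, -0.067, 0.1718]
ee_rot: [-3.135, -0.613, 0.873]
contact_force: [-0.1, -0.5, -1.0]
gripper_width: 0.0183
grasp_force: 58.8
```

```bash
python3 - <<'E'
from h import *
o=get_obs(); R=Ro.from_euler('xyz',o['ee_rot']).as_matrix(); tip=o['eef_pos']+R@[-.1149,-.0009,-.0063]; n=np.array([.5225,.6311,.5736])
T=np.array([.4575,-.1584,.0958]); d=tip-T; print(o['eef_pos'],tip,d@n,d-n*(d@n),R[:,0]@n,o['contact_force'])
c=capture('scene'); a=c['image'].copy()
s=8;u0,v0=240,170
a=cv2.resize(a[v0:v0+70,u0:u0+90],None,fx=s,fy=s,interpolation=cv2.INTER_CUBIC)
for X,col in ((tip,(0,0,255)),(T+.022*n,(0,255,0)),(T+.008*n,(255,0,0))):
    p=(proj(c,X)-[u0,v0]+.5)*s; cv2.circle(a,tuple(int(q) for q in p),4,col,1)
cv2.imwrite('pics/c4.png',a)
E
```

```text
[ 0.5347 -0.067   0.1718] [ 0.4714 -0.1413  0.1109] 0.02670270997438432 [-0.0001  0.0002 -0.0002] 1.0001411640705455 [-0.0902 -0.5003 -0.9812]
```

View pics/c4.png

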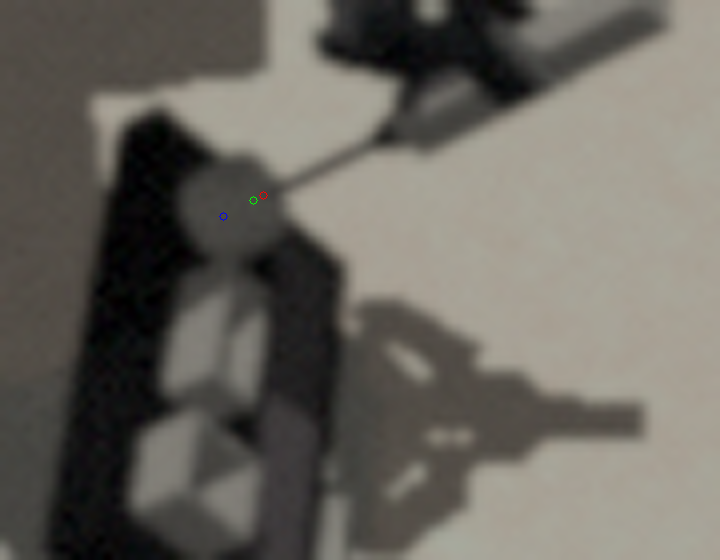

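The rod ends at about (270,192) in the crop. The predicted rim centre at (253,200) lies inside the round collar blob (180–290, 150–265), so I continue along the axis.

Call:
{"api": "drive_tool", "payload": {
  "moves": [
    [[-0.26, -0.32, -0.29], [0, 0, 0], 0],
    [[-0.26, -0.32, -0.29], [0, 0, 0], 0],
    [[-0.26, -0.32, -0.29], [0, 0, 0], 0],
    [[0, 0, 0], [0, 0, 0], 0],
    [[0, 0, 0], [0, 0, 0], 0]
  ]
}}

```text
time_s: 10.4
eef_pos: [0.5271, -0.0765, 0.1633]
ee_rot: [-3.136, -0.613, 0.874]
contact_force: [-0.2, -0.1, -0.7]
gripper_width: 0.0184
grasp_force: 58.8
```

Call:
{"api": "drive_tool", "payload": {
  "moves": [
    [[-0.1, -0.13, -0.11], [0, 0, 0], 0],
    [[-0.1, -0.13, -0.11], [0, 0, 0], 0],
    [[0, 0, 0], [0, 0, 0], 0],
    [[0, 0, 0], [0, 0, 0], 0]
  ]
}}

```text
time_s: 10.8
eef_pos: [0.5253, -0.079, 0.1614]
ee_rot: [-3.136, -0.613, 0.875]
contact_force: [1.4, -0.2, 0.3]
gripper_width: 0.0184
grasp_force: 58.8
```

Call:
{"api": "drive_tool", "payload": {
  "moves": [
    [[-0.1, -0.13, -0.11], [0, 0, 0], 0],
    [[0, 0, 0], [0, 0, 0], 0],
    [[0, 0, 0], [0, 0, 0], 0]
  ]
}}

```text
time_s: 11.1
eef_pos: [0.5242, -0.0802, 0.1603]
ee_rot: [-3.136, -0.613, 0.875]
contact_force: [0.9, 0.8, 1.2]
gripper_width: 0.0184
grasp_force: 58.8
```

Call:
{"api": "drive_tool", "payload": {
  "moves": [
    [[-0.1, -0.13, -0.11], [0, 0, 0], 0],
    [[0, 0, 0], [0, 0, 0], 0],
    [[0, 0, 0], [0, 0, 0], 0]
  ]
}}

```text
time_s: 11.4
eef_pos: [0.5232, -0.0815, 0.1591]
ee_rot: [-3.136, -0.613, 0.875]
contact_force: [2.1, 2.5, 1.9]
gripper_width: 0.0183
grasp_force: 58.8
```

```bash
python3 - <<'E'
from h import *
F=[]
for i in range(8):
    c=capture('scene'); o=get_obs(); F.append(o['contact_force'])
n=np.array([.5225,.6311,.5736]); F=np.array(F)
R=Ro.from_euler('xyz',o['ee_rot']).as_matrix(); tip=o['eef_pos']+R@[-.1149,-.0009,-.0063]
d=tip-[.4575,-.1584,.0958]
print(F@n,F.mean(0),d@n,d-n*(d@n), o['time_s'])
E
```

```text
[3.5384 3.0924 2.9366 3.4542 2.4372 4.238  3.5723 3.6287] [1.899  2.4424 1.4446] 0.004162157616633409 [ 0.0002 -0.0001 -0.0001] 11.8
```

The force is about 3.4 N along the face normal, held for more than 0.5 s, so the contact is pressed in roughly 4–5 mm. I back out along the axis and go to the square one.

Call:
{"api": "drive_tool", "payload": {
  "moves": [
    [[0.26, 0.32, 0.29], [0, 0, 0], 0],
    [[0.52, 0.63, 0.57], [0, 0, 0], 0],
    [[0.78, 0.95, 0.86], [0, 0, 0], 0],
    [[1.05, 1.26, 1.15], [0, 0, 0], 0],
    [[0.52, 0.63, 0.57], [0, 0, 0], 0],
    [[2, -1.6, 0], [0, 0, 0], 0],
    [[2.5, -2.1, 0], [0, 0, 0], 0],
    [[2.5, -2.1, 0], [0, 0, 0], 0],
    [[1.9, -1.6, 0], [0, 0, 0], 0],
    [[1, -0.8, 0], [0, 0, 0], 0],
    [[0, 0, 0], [0, 0, 0], 0],
    [[0, 0, 0], [0, 0, 0], 0]
  ]
}}

```text
time_s: 13.0
eef_pos: [0.6524, -0.1249, 0.1929]
ee_rot: [-3.134, -0.613, 0.874]
contact_force: [-0.3, -0.2, -0.7]
gripper_width: 0.0183
grasp_force: 58.8
```

```bash
python3 m.py 5; python3 - <<'E'
from h import *
o=get_obs(); R=Ro.from_euler('xyz',o['ee_rot']).as_matrix(); tip=o['eef_pos']+R@[-.1149,-.0009,-.0063]; n=np.array([.5225,.6311,.5736])
T=np.array([.5561,-.240,.0958]); d=tip-T; print(tip,d@n,d-n*(d@n),R[:,0]@n,o['contact_force'])
c=capture('scene'); a=c['image'].copy()
s=8;u0,v0=230,180
a=cv2.resize(a[v0:v0+70,u0:u0+90],None,fx=s,fy=s,interpolation=cv2.INTER_CUBIC)
e2=np.array([.7706,-.6373,0]); e1=np.cross(n,e2)
pts=[(tip,(0,0,255)),(T+.022*n,(0,255,0)),(T+.008*n,(255,0,0))]+[(T+.022*n+.017*(i*e1+j*e2),(0,255,255)) for i in(-1,1) for j in (-1,1)]
for X,col in pts:
    p=(proj(c,X)-[u0,v0]+.5)*s; cv2.circle(a,tuple(int(q) for q in p),4,col,1)
cv2.imwrite('pics/c5.png',a)
E
```

```text
13.15 [ 0.6524 -0.1248  0.1933] [[ 0.5247  0.7698  0.3635]
 [ 0.6277 -0.6383  0.4457]
 [ 0.5751 -0.0056 -0.8181]] [-0.4647  0.5066  1.7445  0.7891  0.9123 -0.2763]
probe scene [ 0.6543 -0.1206  0.1877] 0.73 tool: [ 0.0004 -0.0012  0.0071]
probe scene [0.3511 0.2124 0.0018] 0.52 tool: [-0.0566 -0.4461  0.1974]
probe side [ 0.3527  0.2117 -0.0021] 0.79 tool: [-0.0584 -0.4444  0.2008]
probe side [ 0.6519 -0.1215  0.1919] 0.69 tool: [ 0.001  -0.0025  0.0024]
probe wrist [ 0.6532 -0.1206  0.19  ] 0.72 tool: [ 0.0011 -0.002   0.0048]
probe_tip scene [ 0.5906 -0.1987  0.1293] 0.56 tool: [-0.1157 -0.     -0.0031]
probe_tip scene [0.2076 0.2656 0.0114] 0.5 tool: [-0.093  -0.5905  0.1611]
probe_tip side [0.2074 0.2617 0.0153] 0.86 tool: [-0.0933 -0.5882  0.1561]
probe_tip side [ 0.5902 -0.1945  0.1328] 0.57 tool: [-0.1112 -0.003  -0.0042]
term_round scene [ 0.4562 -0.156   0.0932] 0.49 tool: 
term_round side [ 0.4545 -0.1568  0.0978] 0.4 tool: 
term_square scene [ 0.7759  0.1085 -0.0001] 0.56 tool: 
term_square scene [ 0.5547 -0.2404  0.1003] 0.52 tool: 
term_square side [ 0.5605 -0.2437  0.0945] 0.41 tool: 
term_oblong scene [ 0.5065 -0.1963  0.0961] 0.64 tool: 
term_oblong scene [ 0.6635 -0.005   0.0063] 0.54 tool: 
term_oblong side [ 0.5064 -0.2     0.0963] 0.43 tool: 
round_contact scene [ 0.4935 -0.2086 -0.0037] 0.62 tool: 
round_contact wrist [ 0.7733  0.111  -0.0003] 0.17 tool: 
[ 0.5902 -0.2     0.1325] 0.06409198412505143 [ 0.0006 -0.0005 -0.0001] 1.0001458927868676 [0.7079 0.0151 0.0636]
```

View pics/c5.png

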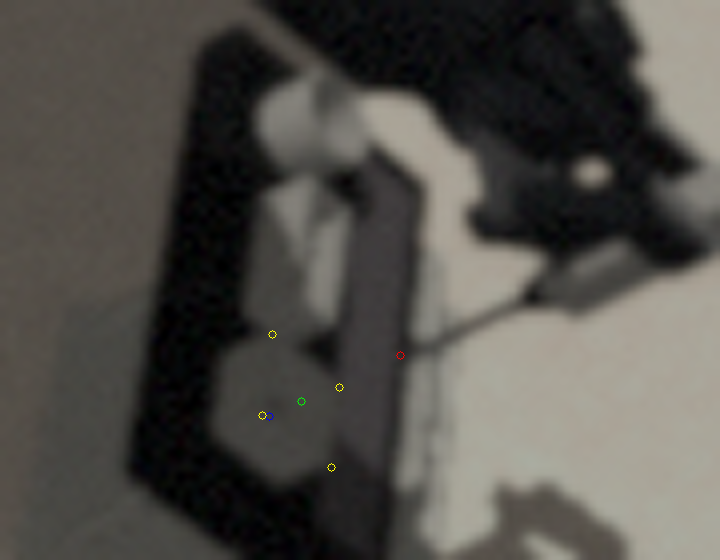

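The predicted square rim corners (272,334), (340,387) and (331,467) match the collar blob (212–338, 338–488), so I advance the same way.

Call:
{"api": "drive_tool", "payload": {
  "moves": [
    [[-0.52, -0.63, -0.57], [0, 0, 0], 0],
    [[-0.52, -0.63, -0.57], [0, 0, 0], 0],
    [[-0.52, -0.63, -0.57], [0, 0, 0], 0],
    [[-0.52, -0.63, -0.57], [0, 0, 0], 0],
    [[-0.26, -0.32, -0.29], [0, 0, 0], 0],
    [[-0.26, -0.32, -0.29], [0, 0, 0], 0],
    [[-0.16, -0.19, -0.17], [0, 0, 0], 0],
    [[0, 0, 0], [0, 0, 0], 0],
    [[0, 0, 0], [0, 0, 0], 0]
  ]
}}

```text
time_s: 15.15
eef_pos: [0.626, -0.1591, 0.1633]
ee_rot: [-3.136, -0.613, 0.875]
contact_force: [-0.8, -0.2, -0.2]
gripper_width: 0.0188
grasp_force: 58.8
```

Call:
{"api": "drive_tool", "payload": {
  "moves": [
    [[-0.1, -0.13, -0.11], [0, 0, 0], 0],
    [[-0.1, -0.13, -0.11], [0, 0, 0], 0],
    [[0, 0, 0], [0, 0, 0], 0],
    [[0, 0, 0], [0, 0, 0], 0]
  ]
}}

```text
time_s: 15.55
eef_pos: [0.624, -0.1617, 0.1611]
ee_rot: [-3.136, -0.613, 0.875]
contact_force: [1.4, 0.5, 0.0]
gripper_width: 0.0186
grasp_force: 58.8
```

Call:
{"api": "drive_tool", "payload": {
  "moves": [
    [[-0.1, -0.13, -0.11], [0, 0, 0], 0],
    [[-0.05, -0.06, -0.06], [0, 0, 0], 0],
    [[0, 0, 0], [0, 0, 0], 0],
    [[0, 0, 0], [0, 0, 0], 0]
  ]
}}

```text
time_s: 15.95
eef_pos: [0.6225, -0.1636, 0.1594]
ee_rot: [-3.136, -0.613, 0.875]
contact_force: [1.0, 2.0, 0.7]
gripper_width: 0.018
grasp_force: 58.8
```

```bash
cat > f.py <<'E'
from h import *
F=[]
for i in range(6):
    c=capture('scene'); o=get_obs(); F.append(o['contact_force'])
n=np.array([.5225,.6311,.5736]); F=np.array(F)
R=Ro.from_euler('xyz',o['ee_rot']).as_matrix(); tip=o['eef_pos']+R@[-.1149,-.0009,-.0063]
d=tip-[.5561,-.240,.0958]
print(F@n,F.mean(0),d@n,d-n*(d@n), o['time_s'])
E
python3 f.py
```

```text
[2.7751 3.4145 1.8583 2.8521 2.6129 1.4592] [1.3529 1.8771 1.0527] 0.00432446313676686 [ 0.0008 -0.0007  0.0001] 16.25
```

Call:
{"api": "drive_tool", "payload": {
  "moves": [
    [[-0.03, -0.04, -0.03], [0, 0, 0], 0],
    [[0, 0, 0], [0, 0, 0], 0],
    [[0, 0, 0], [0, 0, 0], 0],
    [[0, 0, 0], [0, 0, 0], 0],
    [[0.26, 0.32, 0.29], [0, 0, 0], 0],
    [[0.52, 0.63, 0.57], [0, 0, 0], 0],
    [[0.78, 0.95, 0.86], [0, 0, 0], 0],
    [[1.05, 1.26, 1.15], [0, 0, 0], 0],
    [[1.05, 1.26, 1.15], [0, 0, 0], 0],
    [[0, 2, 2], [0, 0, 0], 0],
    [[-0.5, 3, 2], [0, 0, 0], 0],
    [[-1, 3, 2], [0, 0, 0], 0]
  ]
}}

```text
time_s: 17.45
eef_pos: [0.644, -0.0388, 0.26]
ee_rot: [-3.136, -0.613, 0.875]
contact_force: [1.0, 0.3, -0.5]
gripper_width: 0.0182
grasp_force: 58.8
```

Call:
{"api": "drive_tool", "payload": {
  "moves": [
    [[-1, 3, 0], [-5.4, 4.5, 0], 0],
    [[-1, 3, 0], [-5.4, 4.5, 0], 0],
    [[-1, 3, 0], [-5.4, 4.5, 0], 0],
    [[-1, 3, 0], [-5.4, 4.5, 0], 0],
    [[-1, 3, 0], [-5.3, 4.4, 0], 0],
    [[-1, 3, 0], [0, 0, 6.1], 0],
    [[-1, 3, 0], [0, 0, 6.1], 0],
    [[-1, 3, 0], [0, 0, 6.1], 0],
    [[0, 3, 0], [0, 0, 6.2], 0],
    [[0, 3, 0], [0, 0, 0], 0],
    [[0, 0, 0], [0, 0, 0], 0],
    [[0, 0, 0], [0, 0, 0], 0]
  ]
}}

```text
time_s: 18.65
eef_pos: [0.5633, 0.2607, 0.2591]
ee_rot: [-3.137, -0.001, 1.304]
contact_force: [0.2, 0.0, -1.5]
gripper_width: 0.0186
grasp_force: 58.8
```

Call:
{"api": "drive_tool", "payload": {
  "moves": [
    [[0, 0.4, -4], [0, 0, 0], 0],
    [[0, 0.3, -4], [0, 0, 0], 0],
    [[0, 0, -4], [0, 0, 0], 0],
    [[0, 0, -4], [0, 0, 0], 0],
    [[0, 0, -4], [0, 0, 0], 0],
    [[0, 0, -2], [0, 0, 0], 0],
    [[0, 0, -1.5], [0, 0, 0], 0],
    [[0, 0, -0.7], [0, 0, 0], 0],
    [[0, 0, -0.4], [0, 0, 0], 0],
    [[0, 0, 0], [0, 0, 0], 0],
    [[0, 0, 0], [0, 0, 0], 0]
  ]
}}

```text
time_s: 19.75
eef_pos: [0.5645, 0.2674, 0.0143]
ee_rot: [-3.139, -0.003, 1.303]
contact_force: [-0.2, 0.8, -0.6]
gripper_width: 0.0186
grasp_force: 58.8
```

Call:
{"api": "drive_tool", "payload": {
  "moves": [
    [[0, 0, -0.1], [0, 0, 0], 0],
    [[0, 0, 0], [0, 0, 0], 0],
    [[0, 0, 0], [0, 0, 0], 0]
  ]
}}

```text
time_s: 20.05
eef_pos: [0.5638, 0.2673, 0.0125]
ee_rot: [-3.138, -0.002, 1.303]
contact_force: [0.2, -0.0, -0.3]
gripper_width: 0.0183
grasp_force: 58.8
```

Call:
{"api": "drive_tool", "payload": {
  "moves": [
    [[0, 0, -0.1], [0, 0, 0], 0],
    [[0, 0, -0.1], [0, 0, 0], 0],
    [[0, 0, 0], [0, 0, 0], 0],
    [[0, 0, 0], [0, 0, 0], 0]
  ]
}}

```text
time_s: 20.45
eef_pos: [0.5636, 0.2671, 0.01]
ee_rot: [-3.137, -0.002, 1.303]
contact_force: [-0.6, -0.9, -0.3]
gripper_width: 0.0181
grasp_force: 58.8
```

Call:
{"api": "drive_tool", "payload": {
  "moves": [
    [[0, 0, -0.1], [0, 0, 0], 0],
    [[0, 0, 0], [0, 0, 0], 0],
    [[0, 0, 0], [0, 0, 0], 0]
  ]
}}

```text
time_s: 20.75
eef_pos: [0.5638, 0.2672, 0.0093]
ee_rot: [-3.137, -0.002, 1.303]
contact_force: [-0.8, 0.0, 2.8]
gripper_width: 0.0187
grasp_force: 59.1
```

Contact with the mat is felt. I release with a low grip and lift.

Call:
{"api": "drive_tool", "payload": {
  "moves": [
    [[0, 0, 0], [0, 0, 0], 0.3],
    [[0, 0, 0], [0, 0, 0], 0.5],
    [[0, 0, 0], [0, 0, 0], 0.8],
    [[0, 0, 0], [0, 0, 0], 1],
    [[0, 0, 0], [0, 0, 0], 1],
    [[0, 0, 0], [0, 0, 0], 1],
    [[0, 0, 1], [0, 0, 0], 1],
    [[0, 0, 3], [0, 0, 0], 1],
    [[0, 0, 4], [0, 0, 0], 1],
    [[0, 0, 4], [0, 0, 0], 1],
    [[0, 0, 3], [0, 0, 0], 1],
    [[0, 0, 0], [0, 0, 0], 1]
  ]
}}

```text
time_s: 21.95
eef_pos: [0.5665, 0.2684, 0.165]
ee_rot: [3.139, -0.008, 1.303]
contact_force: [0.3, 0.5, -0.2]
gripper_width: 0.0854
grasp_force: 0.0
```

```bash
python3 - <<'E'
from h import *
c=capture('wrist'); cv2.imwrite('pics/wrist6.png',c['image'])
for k in ['probe','probe_tip']: print(k,[(np.round(q['position'],3).tolist(),round(q['score'],2)) for q in spot_point('wrist',k)])
E
```

```text
probe [([0.56, 0.27, 0.001], 0.94), ([0.349, 0.212, 0.002], 0.63)]
probe_tip [([0.533, 0.157, 0.007], 0.57)]
```

View pics/wrist6.png

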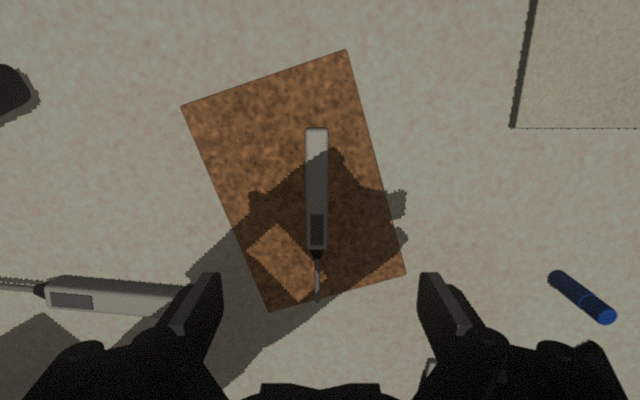

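The pen lies flat on the mat at (317,190), and the gripper is clear of it.

```bash
python3 -c "
from rig import *
print(job_done())"
```

```text
the job is handed in; nothing more can be done
None
```

I pressed the round contact and then the square one with the tester pen (about 3.4 N and 2.5 N, an estimated 3–5 mm in), laid the pen flat on the cork mat, let go and handed the job in; no verdict came back.

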